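# Fetch the fuse carrier from the drawer and hold it home in the tester's bayonet socket

## Robot

A 6-joint arm with a two-finger parallel gripper is mounted at the origin on the work surface. World frame = base frame: x ahead of the robot, y to its left, z up, the work surface at z = 0. Lengths are in mm, angles in rad, forces in N, time in s.
With the tool pointing down it reaches from about 275 to 750 mm from the base axis. Payload 10.2 kg.
Tool frame: the origin (TCP) lies midway between the tips of the shut fingers; the grasp point (between the pads) lies 19 mm behind it; z points along the fingers, y is the direction in which the jaws open and shut (so a half turn about z gives the same grasp; the last joint's range is limited). The gripper opens to 88 mm and grips with 3 to 60 N. Pads are 18 mm wide; open, the fingers measure 123 mm over their backs; the gripper's body (75 mm by 187 mm) begins 45 mm behind the grasp point.
Start: joints at [-1.493, 0.313, 1.498, -0, 1.331, -0.223], TCP at [155.536, -501.437, 212.32] pointing down, gripper open.
Joint ranges: [-2.94, 2.94], [-0.97, 2.17], [0.19, 2.56], [-1.23, 4.37], [0.02, 3.11], [-2.88, 2.88]. Speed limits (rad/s): [2.39, 2.39, 3.01, 3.14, 3.14, 3.14].

## Interface

Orientations are given as [roll, pitch, yaw] about the fixed x, y, z axes, in that order (R = Rz(yaw) Ry(pitch) Rx(roll)).
In Python, from cell import env, eyes, order gives the robot as it stands. The module is installed in compiled form; this text tells all that it offers.
- The arm moves only by the tool carry_out, never from a script. Its argument "plan" is a list of rows, each a list of 5 numbers: the opening, from -1 (shut) to 1 (fully open), so that 0 is half open, then the shift along the tool's x, y, z in units of 30 mm (1.0 is 30 mm), then the turn about the tool's z in units of 8 degrees (1.0 is 8 degrees). In form: [[grip, tx, ty, tz, spin], ...]. A call has 1 to 8 rows; each row is the pose to reach, as a shift and turn from the pose commanded when the call began, along the tool's axes at that moment; what a row does not reach only later rows make up. A row lasts 1/8 s, in which the tool goes at most 62.5 mm and 10.7 degrees, less where a joint would pass 70% of its speed; a pose out of reach is approached as far as the arm can. A call with a gripper value outside its range is refused whole. The fingers move at their own pace and stop on an object; "grip_force" is the grip in N (left out, the last holds). Time passes only in rows, so rows that repeat a pose let the fingers close. It gives the time, the measured TCP pose, the force and the opening at its end, in the units of the state.
- env.observe(): the state, without advancing time (a new reading comes with each control period).
- eyes.camera(name): name is "scene" or "side" or "wrist"; returns the picture (480x640x3 uint8, red, green, blue); there is no depth.
- eyes.camera_model(name): a dict with "mtx" (3x3 intrinsics, pixels), "dist_coeffs" ([k1, k2, p1, p2, k3] as OpenCV has them; the pictures are not rectified), "R" (3x3) and "t" (3): a world point X has camera coordinates R X + t. Camera axes: x right, y down, z forward; pixel columns grow to the right and rows downward; lengths in mm; the calibration is good to about 2 mm. A picture is of the moment at which its call begins: read the wrist's pose just before it. camera_model takes no time and is no camera call; for the wrist camera it gives the pose at the moment of the call.
- order.finish_job(): hands the job in, once; it reports no verdict.
Trained networks look in the newest picture that a camera, given by its name, has taken for a name from the list of things; names that differ only in an ending like _2 or _b are one class to them, and where a whole thing is asked for, a point or a joint stands for the part that bears it (a point fixed in the world has none). Each returns a list of dicts, best first, with "conf" (0 to 1); they miss things now and then, are a little off and sometimes report something else, mostly with a low value. They report only what shows in the picture. A call takes as long as a camera call. They do not tell look-alikes from the thing itself.
- eyes.regions_of(camera, label): "region" (480x640 bool, what is visible of it) and "xy" ([column, row] in pixels, amid what is visible of it).
- eyes.mark_of(camera, label): "xy" ([column, row] in pixels: a listed point, or the origin of a listed thing).
The state is a dict: "time": time; "qpos": joint angles; "joint_velocities": joint speeds; "effort": joint torques, N m; "tcp_pos": TCP position; "tool_rot": TCP orientation; "wrist_force": force on the tool from outside, world axes, zero at the start; "wrist_torque": the same for the moment, N m; "grip_width": finger opening in mm.
Only numpy, scipy, OpenCV 4.12 (cv2) and the standard library are available. Lean on these libraries where they do the work, as an engineer would, in place of code of your own. Each camera call takes 0.05 s, during which the arm holds its last target.

## Task

Pull open the blue-fronted drawer, take out the orange fuse carrier and test it: put it in the round socket of the yellow fuse tester, push it down against the spring, turn it a quarter turn clockwise (seen from above) to the stop, and finish while still gripping it and holding it there, because the socket springs back if let go. Leave the gear in the drawer, and do not disturb the spool and the jar on the bench.

Things in the scene. Friction and masses are not known exactly. Their poses are not given: they have to be found in the camera images.
- cabinet: Low grey drawer unit fixed to the bench, 200 deep x 220 wide x 84 high, one drawer with a blue front. Origin: on the bench under the middle of the drawer's front face when shut. Its x axis points from the front into the unit; the drawer pulls out along -x. It may stand to the left or to the right of the tester.
- drawer (a joint): How far the drawer is out, m: 0 shut, 0.135 at its stop; starts at 0 to 0.012. Takes about 2 N, stays where left. Front panel 12 mm thick, top edge 80 mm above the bench; side walls only 25 mm above the drawer's floor. Pulled out nearly to its stop, the carrier and gear stand clear of the unit's roof.
- drawer_handle (a point): Middle of the steel bar of the drawer's handle, moving with the drawer. The bar is 10 mm thick, 100 mm long, level, parallel to the front (along the cabinet's y), its centre 40 mm in front of the front face and 58 mm above the bench. Axes as the cabinet's.
- drawer_floor (a point): Point on the drawer's floor, moving with the drawer, 97 mm behind its front face, on its middle line, 15 mm above the bench. Axes as the cabinet's.
- carrier: Orange fuse carrier, 55 tall, about 0.1 kg, upright and loose in the drawer. Origin: centre of underside. Up along z: white plug dia 30, z 0-24, foot bevelled; two brass lugs at +x and -x, 8 wide, z 5-10, reaching 20 from the axis; orange flange dia 40, z 24-29; orange grip bar z 29-55, 44 long along x, 16 thick along y, white line along x on top. A half turn makes no difference.
- tester: Yellow fuse tester, box fixed to the bench, 190 x 140, flat top 55 above the bench, black display on top. Origin: on the bench, 60 mm along +x from the socket's axis. Axes: x from the socket towards the display.
- socket (a point): Centre of the socket's mouth, 55 above the bench, axes as the tester's. Bore dia 34 in a 5 thick plate, notches 12 wide at +x and -x (red marks) for the lugs: enter with carrier x along socket x, either way round. The plug's underside meets the spring floor 11 below the mouth; lugs can turn from 16 below; turn and hold at 17 to 19. Green marks at +-y: lugs' place after the quarter turn.
- socket_press (a joint): How far the spring floor is pressed down, m: 0 at rest, 0.010 at the bottom stop; takes about 4 N to begin and 10 N at the bottom.
- socket_turn (a joint): Turn of the socket's inner part, rad, clockwise seen from above: 0 at rest with the slots under the notches, 1.57 at the stop. Turned by the carrier's lugs, which have about 0.08 rad of play in it; a return spring takes about 0.06 N m at first and 0.3 N m at the stop, and turns it back and lifts the carrier when let go.
- gear: White printed gear wheel, 42 diameter, 10 thick, lying loose on the drawer's floor beside the carrier. Origin: centre of its underside.
- spool: Blue solder spool, 60 diameter, 45 high, standing loose on the bench. Origin: centre of its underside.
- jar: Small clear jar with a yellow cap, 56 diameter, 70 high, standing loose on the bench. Origin: centre of its underside.
There are look-alikes about, which are no part of the job. What is shaped like the tester but pink or turquoise is not meant.

How it is judged:
By the outcome, as a careful person would: the job done as asked, in the order asked, and still so for the second after the job is handed in, while the arm keeps its last pose, push and grip.
It also fails if it takes over 58 s, if anything falls off the work surface, if the arm or the gripper's body presses on something with over 40 N, if the wrist force passes 120 N, or if a joint passes its speed limit or range.

## Working session

There is one attempt and no reset: what is moved stays moved. The work goes in short steps, Python scripts to look and compute and a tool call to move; the robot and the scene stay as the last step left them, time stands still between calls to the robot, and variables do not carry over. Pictures are saved under pics/ and viewed, and the job is handed in when it is done.

Besides the shell and the picture viewer there is one more tool, called by a JSON object that holds its "api" and its "payload", one argument or row to a line. carry_out: Moves the arm, as the interface text tells. Its arguments: {"type":"object","properties":{"plan":{"type":"array"},"grip_force":{"type":"number"}},"required":["plan"]}

```bash
mkdir -p pics; ls
python3 - <<'E'
from cell import env, eyes, order
import cv2,numpy as np
s=env.observe()
print({k:np.round(v,3).tolist() for k,v in s.items()})
for n in ["scene","side"]:
    im=eyes.camera(n); cv2.imwrite(f"pics/{n}0.png",im[:,:,::-1])
    m=eyes.camera_model(n); print(n,{k:np.round(v,3).tolist() for k,v in m.items()})
    for l in ["drawer_handle","socket","tester","cabinet","spool","jar"]:
        print(l,[(np.round(d["xy"],1).tolist(),round(d["conf"],2)) for d in eyes.mark_of(n,l)])
E
```

```text
pics
{'time': 0.0, 'qpos': [-1.493, 0.313, 1.498, 0.0, 1.331, -0.223], 'joint_velocities': [-0.001, 0.001, 0.001, 0.0, 0.002, 0.0], 'effort': [0.0, -40.221, -25.228, 0.069, 0.035, -0.0], 'tcp_pos': [155.525, -501.128, 211.759], 'tool_rot': [-3.14, -0.0, 0.301], 'wrist_force': [-0.623, -0.301, -0.554], 'wrist_torque': [-0.028, -0.059, 0.011], 'grip_width': 88.093}
scene {'mtx': [[437.392, 0.0, 324.02], [0.0, 437.392, 245.068], [0.0, 0.0, 1.0]], 'dist_coeffs': [0.001, 0.0, 0.0, 0.0, 0.0], 'R': [[-0.501, 0.865, -0.005], [0.73, 0.419, -0.54], [-0.465, -0.275, -0.841]], 't': [245.777, -355.814, 1319.237]}
drawer_handle [([255.4, 229.5], 0.83), ([370.1, 276.1], 0.16)]
socket [([472.0, 392.3], 0.9), ([296.1, 135.2], 0.84), ([428.2, 201.8], 0.61), ([371.0, 276.6], 0.56)]
tester [([415.3, 229.5], 0.93), ([458.8, 429.9], 0.75), ([364.8, 311.9], 0.73), ([295.6, 166.5], 0.6)]
cabinet [([245.7, 258.5], 0.86)]
spool [([186.1, 184.4], 0.9)]
jar [([509.4, 314.8], 0.77)]
side {'mtx': [[473.971, 0.0, 317.208], [0.0, 473.971, 240.533], [0.0, 0.0, 1.0]], 'dist_coeffs': [0.011, 0.0, 0.0, 0.0, 0.0], 'R': [[0.99, -0.142, 0.018], [-0.058, -0.511, -0.858], [0.131, 0.848, -0.514]], 't': [-526.657, 103.158, 1340.891]}
drawer_handle [([337.7, 278.9], 0.64)]
socket [([314.9, 220.2], 0.96), ([214.9, 306.2], 0.77), ([339.0, 183.6], 0.73), ([227.8, 225.9], 0.62)]
tester [([236.0, 312.5], 0.78), ([248.1, 241.0], 0.71), ([332.7, 234.8], 0.62), ([354.8, 198.9], 0.62)]
cabinet [([353.6, 294.5], 0.65)]
spool []
jar [([275.3, 199.7], 0.74)]
```

View pics/scene0.png

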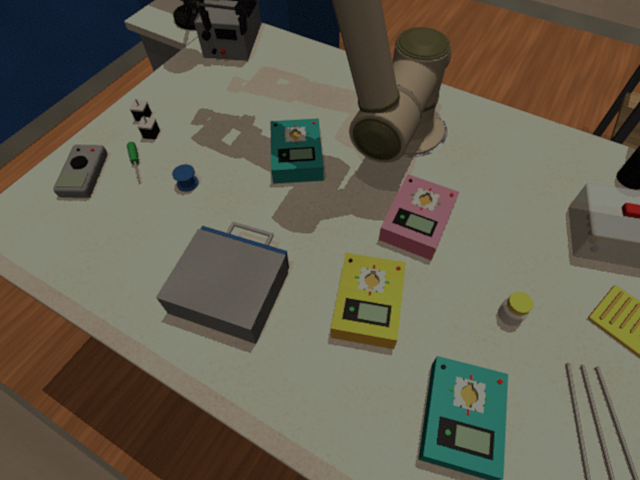

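View pics/side0.png

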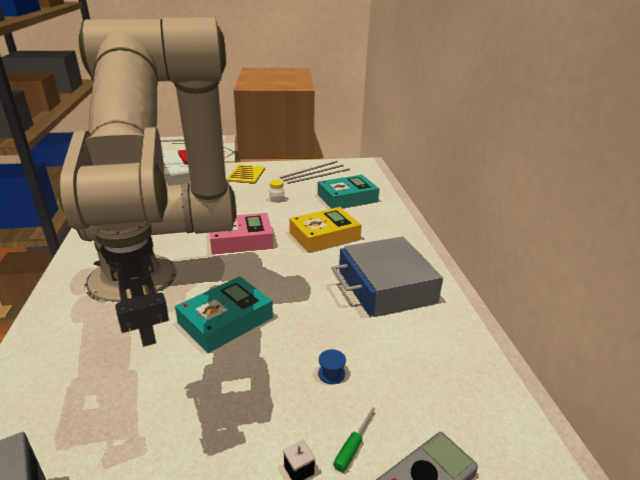

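The yellow tester is at scene (370,300) with its socket at (371,276), and at side (325,228). Look-alikes are the pink one at scene (420,215) and turquoise ones at (297,150) and (466,415). Only the one at (370,300) is yellow. The cabinet is at scene (225,280), with its handle at about (252,234). Next I'll measure these and enlarge them.

```bash
cat > h.py <<'E'
from cell import env, eyes, order
import cv2,numpy as np
from scipy.spatial.transform import Rotation as Rt
def ray(m,px):
    p=cv2.undistortPoints(np.array([[px]],float),np.array(m["mtx"]),np.array(m["dist_coeffs"]))[0,0]
    R=np.array(m["R"]);t=np.array(m["t"]).ravel()
    return -R.T@t, R.T@np.array([p[0],p[1],1.])
def onz(m,px,z):
    c,d=ray(m,px); return c+d*(z-c[2])/d[2]
def proj(m,P):
    P=np.atleast_2d(np.array(P,float))
    R=np.array(m["R"]);t=np.array(m["t"]).ravel()
    return cv2.projectPoints(P,cv2.Rodrigues(R)[0],t,np.array(m["mtx"]),np.array(m["dist_coeffs"]))[0][:,0]
def tri(ms,pxs):
    A=0;b=0
    for m,p in zip(ms,pxs):
        c,d=ray(m,p);d/=np.linalg.norm(d);M=np.eye(3)-np.outer(d,d);A=A+M;b=b+M@c
    return np.linalg.solve(A,b)
def loc(yaw,o,pts):
    c,s=np.cos(yaw),np.sin(yaw);p=np.atleast_2d(np.array(pts,float))
    return np.c_[o[0]+c*p[:,0]-s*p[:,1],o[1]+s*p[:,0]+c*p[:,1],p[:,2]]
E
python3 - <<'E'
from h import *
ms=eyes.camera_model("scene");md=eyes.camera_model("side")
print("sock",tri([ms,md],[(371,276.6),(314.9,220.2)]),onz(ms,(371,276.6),55),onz(md,(314.9,220.2),55))
print("test",onz(ms,(364.8,311.9),0),onz(md,(332.7,234.8),0))
print("hand",onz(ms,(255.4,229.5),58),onz(md,(337.7,278.9),58))
print("cab",onz(ms,(245.7,258.5),0),onz(md,(353.6,294.5),0))
for n,px in [("spool",(186.1,184.4)),("jar",(509.4,314.8))]: print(n,onz(ms,px,0))
for px in [(203,229),(288,263),(245,317),(164,285)]: print("roof s",onz(ms,px,84))
for px in [(342,247),(408,239),(440,281),(376,290)]: print("roof d",onz(md,px,84))
for n,(a,b,c,d) in {"scene":(150,210,430,360),"side":(270,190,460,330)}.items():
    im=cv2.imread(f"pics/{n}0.png")[b:d,a:c]
    cv2.imwrite(f"pics/{n}0z.png",cv2.resize(im,None,fx=2.85 if n=="scene" else 4,fy=2.85 if n=="scene" else 4,interpolation=cv2.INTER_CUBIC))
E
```

```text
sock [545.56631833 152.46807597  67.76192297] [539.01197224 150.22266372  55.        ] [548.85720621 175.94658047  55.        ]
test [598.40007968 169.65445621   0.        ] [608.16273239 169.80191783   0.        ]
hand [ 564.03740381 -147.06769977   58.        ] [ 563.1307378  -157.63595409   58.        ]
cab [ 617.91880319 -148.03610839    0.        ] [ 609.95170849 -154.71235227    0.        ]
spool [ 505.79057283 -428.87463493    0.        ]
jar [441.67947081 455.81669493   0.        ]
roof s [ 636.74218885 -240.27879349   84.        ]
roof s [615.32400863 -19.22857856  84.        ]
roof s [767.67797421 -26.50672633  84.        ]
roof s [ 794.26530004 -220.64869139   84.        ]
roof d [595.33097445 -42.52479602  84.        ]
roof d [795.45644674 -20.74230191  84.        ]
roof d [ 812.79331863 -232.90615651   84.        ]
roof d [ 641.14648384 -250.67325156   84.        ]
```

View pics/scene0z.png

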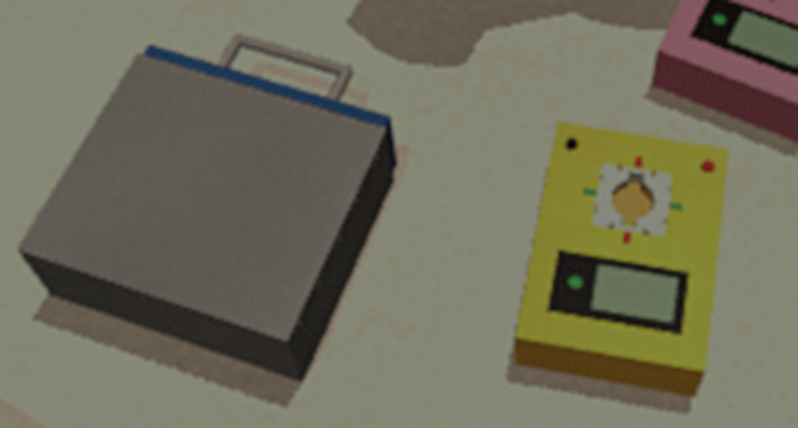

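View pics/side0z.png

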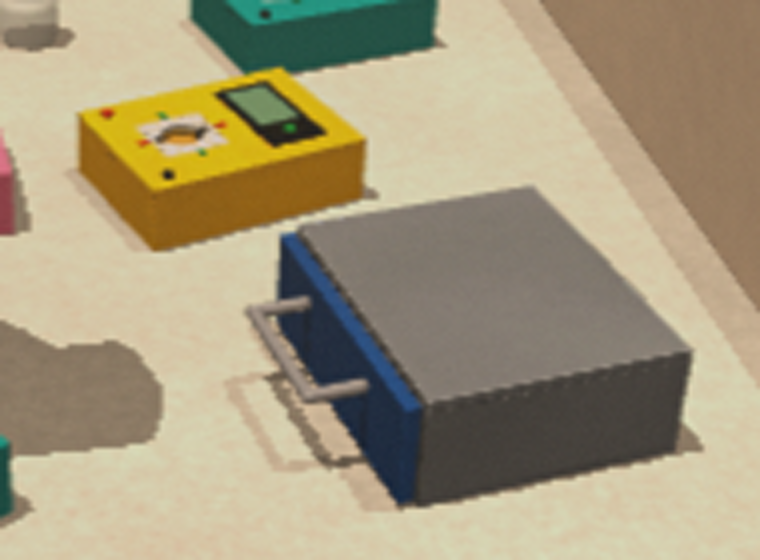

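Run:
```python
from h import *
from scipy.optimize import least_squares
ms=eyes.camera_model("scene");md=eyes.camera_model("side")
S=lambda a:np.array(a,float)/2.85+[150,210]
D=lambda a:np.array(a,float)/4+[270,190]
# cabinet: roof corners: front +y? order by matching
rs=S([(138,57),(390,123),(290,340),(22,250)]); rd=D([(428,405),(298,228),(533,187),(692,350)])
hs=S([(238,38),(348,70)]); hd=D([(312,398),(252,312)])
def f(p,full=False):
    x,y,yaw,xf,dr=p
    roof=loc(yaw,(x,y),[(xf,-110,84),(xf,110,84),(200,110,84),(200,-110,84)])
    h=loc(yaw,(x,y),[(-40-dr,-48,58),(-40-dr,48,58)])
    return np.r_[(proj(ms,roof)-rs).ravel(),(proj(md,roof)-rd).ravel(),(proj(ms,h)-hs).ravel(),(proj(md,h)-hd).ravel()]
r=least_squares(f,[600,-140,0.,10,5],loss="soft_l1");print(r.x,np.round(r.fun,1))
x,y,yaw,xf,dr=r.x
print("handle",loc(yaw,(x,y),[(-40-dr,0,58)]))
ts=S([(558,124),(728,150),(703,370),(517,342)]); td=D([(160,188),(80,115),(282,68),(366,142)])
def g(p):
    x,y,yaw,a=p
    c=loc(yaw,(x,y),[(a-95,-70,55),(a-95,70,55),(a+95,70,55),(a+95,-70,55)])
    s=loc(yaw,(x,y),[(-60,0,55)])
    return np.r_[(proj(ms,c)-ts).ravel(),(proj(md,c)-td).ravel(),(proj(ms,s)-S([(633,197)])).ravel(),(proj(md,s)-D([(183,134)])).ravel()]
r=least_squares(g,[600,160,0.2,0],loss="soft_l1");print(r.x,np.round(r.fun,1))
x,y,yaw,_=r.x;print("socket",loc(yaw,(x,y),[(-60,0,55)]))
```

```text
[ 6.08457855e+02 -1.46496616e+02  1.97914042e-01  1.27309455e+01
  1.26981705e+00] [-0.9 -1.3 -1.3  1.2 -0.2  0.  -1.8  0.1 -0.3 -1.  -1.5 -1.3 -1.6 -1.2
 -0.5 -0.9  0.1  0.9 -1.7  0.1 -1.7 -1.  -0.2  0.4]
handle [[ 567.99367176 -154.61127357   58.        ]]
[ 6.01728230e+02  1.74883105e+02  3.39530316e-01 -2.19166210e+01] [-1.1 -0.1 -0.2  0.3  0.6  1.6 -1.2 -0.4 -1.4  0.4 -0.7 -1.  -0.7 -0.7
  0.2 -1.3 -0.5  0.5 -1.1 -0.1]
socket [[545.15355843 154.90044917  55.        ]]
```

The enlarged crops confirm the yellow tester (scene about (371,279), with red and green marks) and the blue-fronted cabinet. Next I'll work out the move to above the handle.

```bash
cat >> h.py <<'E'
def go(target,yaw):
    s=env.observe();R=Rt.from_euler("xyz",s["tool_rot"]).as_matrix()
    d=R.T@(np.array(target)-s["tcp_pos"])/30
    dy=(yaw-s["tool_rot"][2]+np.pi)%(2*np.pi)-np.pi
    q6=s["qpos"][5]
    print("t",round(s["time"],2),"tcp",np.round(s["tcp_pos"],1),"rot",np.round(s["tool_rot"],3),"shift",np.round(d,2),"spin",round(-np.degrees(dy)/8,2),"w",round(s["grip_width"],1),"F",np.round(s["wrist_force"],1),"q6",round(q6,2),"newq6~",round(np.arctan2(target[1],target[0])+np.pi/2-s["tool_rot"][2]-dy,2))
E
python3 -c "
from h import *
go((568-20,-158,190),1.769)"
```

```text
t 0.7 tcp [ 155.5 -501.4  212.3] rot [-3.142 -0.     0.301] shift [15.89 -7.06  0.74] spin -10.52 w 88.3 F [ 0.6  0.  -0.2] q6 -0.22 newq6~ -0.48
```

{"api": "carry_out", "payload": {
  "plan": [
    [0.3, 1.9, -0.85, 0.1, -1.3],
    [0.0, 3.7, -1.65, 0.2, -2.6],
    [-0.2, 5.5, -2.45, 0.3, -3.9],
    [-0.36, 7.3, -3.25, 0.35, -5.2],
    [-0.36, 9.1, -4.05, 0.4, -6.5],
    [-0.36, 10.9, -4.85, 0.5, -7.8],
    [-0.36, 12.7, -5.65, 0.6, -9.1],
    [-0.36, 14.5, -6.45, 0.7, -10.4]
  ]
}}

```text
time: 1.7
tcp_pos: [515.0, -186.2, 191.4]
tool_rot: [3.141, 0.0, 1.759]
wrist_force: [-0.0, -0.7, 0.8]
grip_width: 28.0
```

{"api": "carry_out", "payload": {
  "plan": [
    [-0.36, 0, 0, 0, 0],
    [-0.36, 0, 0, 0, 0]
  ]
}}

```text
time: 1.95
tcp_pos: [513.3, -188.1, 191.2]
tool_rot: [-3.141, 0.0, 1.752]
wrist_force: [-0.2, 0.9, -0.2]
grip_width: 28.4
```

Run:
```python
from h import *
go((568-20,-158,190),1.769)
m=eyes.camera_model("wrist"); im=eyes.camera("wrist"); cv2.imwrite("pics/w1.png",im[:,:,::-1])
for d in eyes.mark_of("wrist","drawer_handle"): print(d["xy"],d["conf"],onz(m,d["xy"],58))
print("pred",proj(m,[(568,-154.6,58)]), {k:np.round(v,3).tolist() for k,v in m.items()})
```

```text
t 1.95 tcp [ 513.3 -188.1  191.2] rot [-3.141  0.     1.752] shift [0.78 1.32 0.04] spin -0.12 w 28.4 F [-0.2  0.9 -0.2] q6 -0.75 newq6~ -0.48
[394.2, 191.5] 0.56 [ 566.23669107 -157.56583593   58.        ]
pred [[397.04770106 188.48193305]] {'mtx': [[362.134, 0.0, 325.401], [0.0, 362.134, 236.276], [0.0, 0.0, 1.0]], 'dist_coeffs': [0.011, 0.0, 0.0, 0.0, 0.0], 'R': [[0.984, 0.18, -0.001], [0.172, -0.935, 0.312], [0.055, -0.307, -0.95]], 't': [-469.724, -300.734, 285.036]}
```

View pics/w1.png

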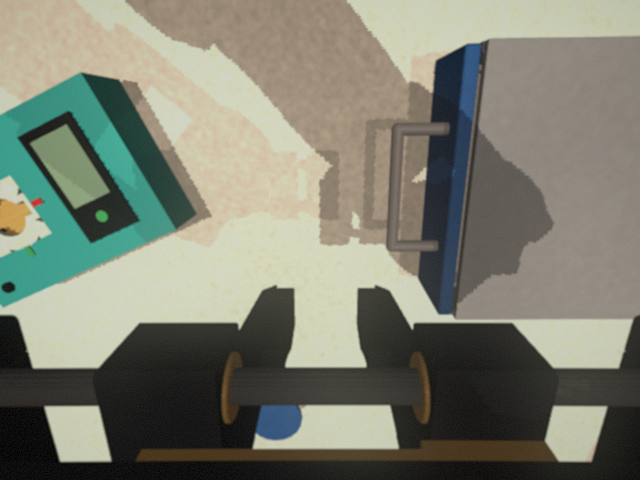

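The handle bar runs from (397,128) to (393,246) in the wrist picture. I'll compute its line.

Run:
```python
from h import *
m=eyes.camera_model("wrist")
a=onz(m,(397,128),58);b=onz(m,(392.5,247),58);print(a,b,(a+b)/2,np.linalg.norm(a-b),np.arctan2(*(a-b)[:2]))
e=onz(m,(472,45),80);f=onz(m,(441,314),80);print(e,f,np.arctan2(*(e-f)[:2]))
e=onz(m,(481,45),80);f=onz(m,(454,314),80);print(e,f,np.arctan2(*(e-f)[:2]))
x,y=566.8,-155.5
go((x,y,120),1.766); go((x,y,39),1.766)
```

```text
[ 555.93502899 -107.39160628   58.        ] [ 576.55104535 -207.74713622   58.        ] [ 566.24303717 -157.56937125   58.        ] 102.45122019764639 -0.20261102735274875
[590.02285621 -44.11496076  80.        ] [ 628.04749687 -254.51290198   80.        ] -0.17879727232111958
[596.21699999 -43.01579213  80.        ] [ 639.36037314 -252.4312325    80.        ] -0.20317545005227103
t 2.05 tcp [ 513.  -188.8  191.5] rot [-3.142  0.     1.75 ] shift [0.77 1.96 2.38] spin -0.11 w 28.4 F [0.4 0.8 0.1] q6 -0.75 newq6~ -0.46
t 2.05 tcp [ 513.  -188.8  191.5] rot [-3.142  0.     1.75 ] shift [0.77 1.96 5.08] spin -0.11 w 28.4 F [0.4 0.8 0.1] q6 -0.75 newq6~ -0.46
```

{"api": "carry_out", "payload": {
  "plan": [
    [-0.36, 0.4, 1.0, 1.0, -0.15],
    [-0.36, 0.75, 1.94, 2.0, -0.15],
    [-0.36, 0.75, 1.94, 2.6, -0.15],
    [-0.36, 0.75, 1.94, 3.2, -0.15],
    [-0.36, 0.75, 1.94, 3.8, -0.15],
    [-0.36, 0.75, 1.94, 4.4, -0.15],
    [-0.36, 0.75, 1.94, 5.0, -0.15],
    [-0.36, 0.75, 1.94, 5.0, -0.15]
  ]
}}

```text
time: 3.05
tcp_pos: [566.0, -155.1, 40.0]
tool_rot: [-3.14, -0.002, 1.773]
wrist_force: [1.0, 0.2, -0.1]
grip_width: 28.0
```

Run:
```python
from h import *
go((566.8,-155.5,39),1.77)
im=eyes.camera("wrist"); cv2.imwrite("pics/w2.png",im[:,:,::-1])
```

```text
t 3.05 tcp [ 566.  -155.1   40. ] rot [-3.140e+00 -2.000e-03  1.773e+00] shift [-0.02  0.02  0.03] spin 0.02 w 28.0 F [ 1.   0.2 -0.1] q6 -0.67 newq6~ -0.47
```

View pics/w2.png

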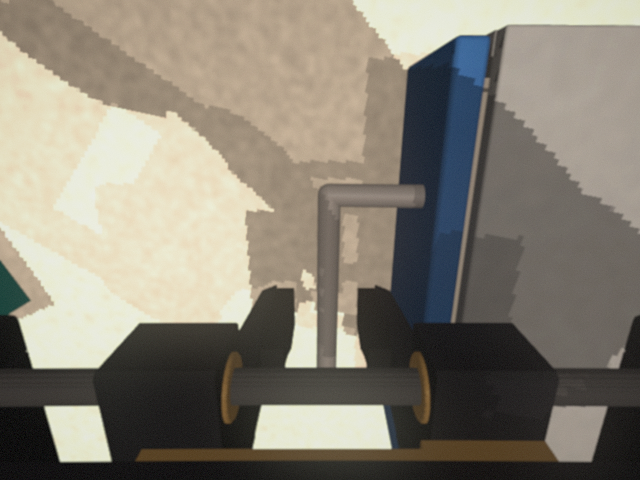

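The bar, at column 327, sits centred between the fingers. I'll close on it and pull.

{"api": "carry_out", "payload": {
  "plan": [
    [-0.7, 0, 0, 0, 0],
    [-1, 0, 0, 0, 0],
    [-1, 0, 0, 0, 0],
    [-1, 0, 0, 0, 0]
  ],
  "grip_force": 20
}}

```text
time: 3.6
tcp_pos: [566.9, -155.1, 41.5]
tool_rot: [3.141, 0.0, 1.774]
wrist_force: [0.7, -0.5, 0.3]
grip_width: 0.6
```

{"api": "carry_out", "payload": {
  "plan": [
    [-1, 0, -0.4, 0, 0],
    [-1, 0, -1.0, 0, 0],
    [-1, 0, -1.7, 0, 0],
    [-1, 0, -2.4, 0, 0],
    [-1, 0, -3.1, 0, 0],
    [-1, 0, -3.7, 0, 0],
    [-1, 0, -4.15, 0, 0],
    [-1, 0, -4.35, 0, 0]
  ]
}}

```text
time: 4.6
tcp_pos: [438.3, -181.6, 41.4]
tool_rot: [3.142, 0.0, 1.773]
wrist_force: [0.8, 0.4, -0.1]
grip_width: 0.8
```

Run:
```python
from h import *
go((566.8,-155.5,39),1.77)
im=eyes.camera("wrist"); cv2.imwrite("pics/w3.png",im[:,:,::-1])
im=eyes.camera("scene"); cv2.imwrite("pics/s3.png",im[:,:,::-1])
```

```text
t 4.6 tcp [ 438.3 -181.6   41.4] rot [3.142 0.    1.773] shift [-0.01  4.37  0.08] spin 0.02 w 0.8 F [ 0.8  0.4 -0.1] q6 -0.84 newq6~ -0.47
```

View pics/s3.png

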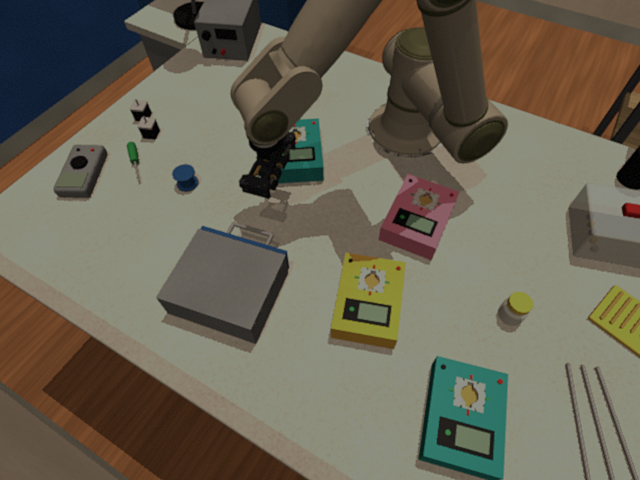

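View pics/w3.png

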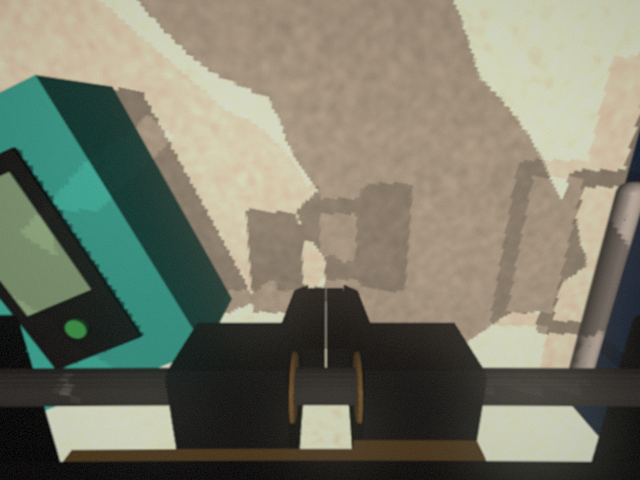

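The fingers closed to 0.6 mm, so the bar was missed and the drawer did not move. I'll check where the TCP really is relative to the bar.

Run:
```python
from h import *
m=eyes.camera_model("wrist");s=env.observe();t=np.array(s["tcp_pos"])
for dz in (0,10,19,30,40,60): print(dz,proj(m,t+[0,0,dz]))
R=np.array(m["R"]);print("cam rel tcp",-R.T@np.array(m["t"])-t, s["tcp_pos"],R.round(2).tolist())
# triangulate fingertip in scene/side
ms=eyes.camera_model("scene");print("scene tcp",proj(ms,[t]))
im=eyes.camera("side");cv2.imwrite("pics/d3.png",im[:,:,::-1]);md=eyes.camera_model("side");print("side tcp",proj(md,[t]))
p=proj(md,[t])[0].astype(int);q=proj(ms,[t])[0].astype(int)
s3=cv2.imread("pics/s3.png")
def c(im,p):
    im=im.copy();im[p[1],p[0]]=(0,0,255);x,y=p;return cv2.resize(im[y-60:y+60,x-60:x+60],(400,400),interpolation=cv2.INTER_CUBIC)
cv2.imwrite("pics/c3.png",np.hstack([c(s3,q),c(im[:,:,::-1],p)]))
```

```text
0 [[327.46397592 279.83371502]]
10 [[327.56299224 288.41403317]]
19 [[327.66153512 296.95171159]]
30 [[327.79627111 308.62253183]]
40 [[327.9349943  320.63559008]]
60 [[328.2726276  349.86050588]]
cam rel tcp [-17.23295382  78.8465298  172.87452167] [ 438.74832001 -181.54673709   41.42964612] [[0.98, 0.2, -0.0], [0.19, -0.93, 0.31], [0.06, -0.31, -0.95]]
scene tcp [[273.1507077  193.11327361]]
side tcp [[291.66076707 292.82516257]]
```

View pics/c3.png

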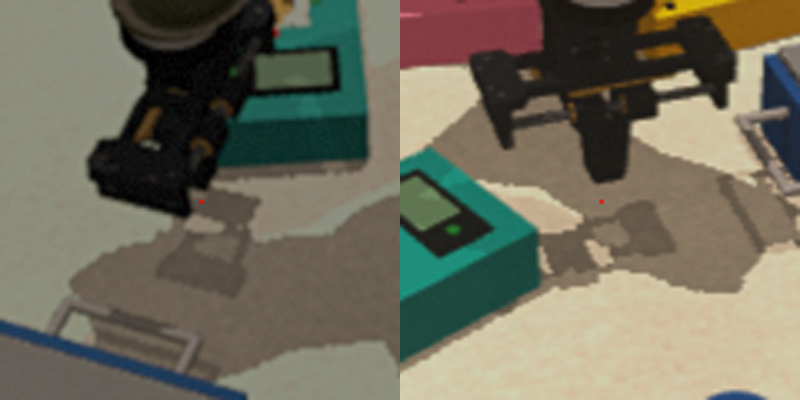

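The wrist and side pictures both put the real fingertips about 20 mm above the reported TCP: side tip row 286 against 293 predicted. I'll put a number on that.

Run:
```python
from h import *
m=eyes.camera_model("wrist");s=env.observe();t=np.array(s["tcp_pos"]);R=Rt.from_euler("xyz",s["tool_rot"]).as_matrix()
md=eyes.camera_model("side");ms=eyes.camera_model("scene")
print("tool x",R[:,0])
for dz in (0,10,15,20,25):
    P=[t+R@[sx*9,sy*10,-dz] for sx in(-1,1) for sy in (-1,1)]
    print(dz,proj(m,P).round(0).tolist(),proj(md,P).round(0).tolist(),proj(ms,P).round(0).tolist())
w=cv2.imread("pics/w3.png")[260:380,240:420];d=cv2.imread("pics/d3.png")[230:310,250:330]
cv2.imwrite("pics/c4.png",np.hstack([cv2.resize(w,(480,320),interpolation=cv2.INTER_CUBIC),cv2.resize(d,(320,320),interpolation=cv2.INTER_CUBIC)]))
```

```text
tool x [-2.01411586e-01  9.79506678e-01 -2.01515662e-04]
0 [[309.0, 295.0], [346.0, 295.0], [308.0, 264.0], [347.0, 264.0]] [[289.0, 296.0], [297.0, 294.0], [287.0, 292.0], [294.0, 290.0]] [[271.0, 190.0], [268.0, 195.0], [278.0, 191.0], [275.0, 197.0]]
10 [[308.0, 304.0], [347.0, 305.0], [307.0, 272.0], [348.0, 272.0]] [[289.0, 292.0], [297.0, 291.0], [287.0, 288.0], [294.0, 287.0]] [[271.0, 187.0], [268.0, 193.0], [277.0, 189.0], [274.0, 194.0]]
15 [[307.0, 309.0], [348.0, 310.0], [307.0, 276.0], [349.0, 276.0]] [[289.0, 291.0], [297.0, 289.0], [287.0, 287.0], [294.0, 285.0]] [[271.0, 186.0], [268.0, 191.0], [277.0, 187.0], [274.0, 193.0]]
20 [[307.0, 315.0], [349.0, 315.0], [306.0, 280.0], [349.0, 280.0]] [[289.0, 289.0], [297.0, 288.0], [287.0, 285.0], [294.0, 284.0]] [[270.0, 184.0], [267.0, 190.0], [277.0, 186.0], [274.0, 192.0]]
25 [[306.0, 320.0], [349.0, 320.0], [306.0, 285.0], [350.0, 285.0]] [[289.0, 288.0], [297.0, 286.0], [287.0, 284.0], [294.0, 282.0]] [[270.0, 183.0], [267.0, 189.0], [277.0, 185.0], [274.0, 191.0]]
```

View pics/c4.png

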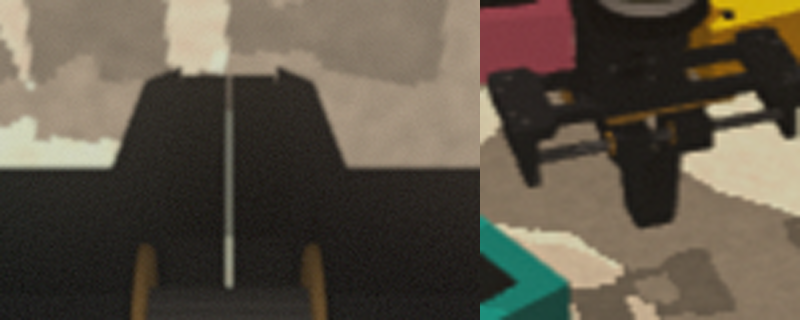

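The tips are really about 21 mm above the reported TCP, and laterally they agree. I'll go back and grasp 21 mm lower.

{"api": "carry_out", "payload": {
  "plan": [
    [-0.6, 0, 0.3, -0.8, 0],
    [-0.36, 0, 1.5, -1.2, 0],
    [-0.36, 0, 3.0, -1.2, 0],
    [-0.36, 0, 4.35, -1.2, 0],
    [-0.36, 0, 4.35, -0.7, 0],
    [-0.36, 0, 4.35, -0.6, 0]
  ]
}}

```text
time: 5.5
tcp_pos: [565.7, -154.5, 57.7]
tool_rot: [-3.139, -0.002, 1.774]
wrist_force: [0.4, 1.0, -0.0]
grip_width: 28.0
```

Run:
```python
from h import *
go((566.8,-155.5,18),1.77)
im=eyes.camera("wrist"); cv2.imwrite("pics/w5.png",im[:,:,::-1])
m=eyes.camera_model("wrist")
for d in eyes.mark_of("wrist","drawer_handle"): print(d["xy"],d["conf"],onz(m,d["xy"],58))
```

```text
t 5.5 tcp [ 565.7 -154.5   57.7] rot [-3.139e+00 -2.000e-03  1.774e+00] shift [-0.04  0.03  1.32] spin 0.03 w 28.0 F [ 0.4  1.  -0. ] q6 -0.67 newq6~ -0.47
[327.0, 285.7] 0.88 [ 566.13643134 -158.25347479   58.        ]
[387.1, 246.0] 0.43 [ 591.45914523 -130.37830374   58.        ]
```

View pics/w5.png

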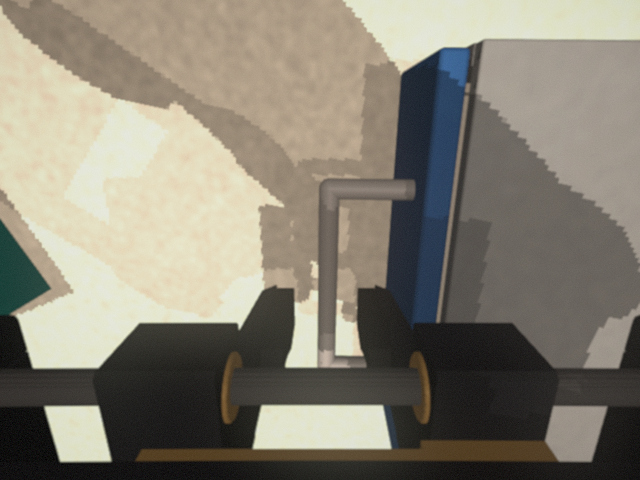

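The bar, at column 327, is still centred between the fingers. I'll descend, close and check the width.

{"api": "carry_out", "payload": {
  "plan": [
    [-0.36, 0, 0, 0.5, 0],
    [-0.36, 0, 0, 1.0, 0],
    [-0.36, 0, 0, 1.35, 0],
    [-0.7, 0, 0, 1.35, 0],
    [-1, 0, 0, 1.35, 0],
    [-1, 0, 0, 1.35, 0],
    [-1, 0, 0, 1.35, 0]
  ],
  "grip_force": 20
}}

```text
time: 6.48
tcp_pos: [567.1, -155.2, 19.1]
tool_rot: [3.141, 0.0, 1.774]
wrist_force: [1.0, -0.9, -0.4]
grip_width: 9.1
```

{"api": "carry_out", "payload": {
  "plan": [
    [-1, 0, -0.4, 0, 0],
    [-1, 0, -1.0, 0, 0],
    [-1, 0, -1.7, 0, 0],
    [-1, 0, -2.4, 0, 0],
    [-1, 0, -3.1, 0, 0],
    [-1, 0, -3.7, 0, 0],
    [-1, 0, -4.15, 0, 0],
    [-1, 0, -4.35, 0, 0]
  ]
}}

```text
time: 7.48
tcp_pos: [437.3, -179.9, 19.0]
tool_rot: [-3.141, -0.003, 1.773]
wrist_force: [-0.2, 9.4, 5.8]
grip_width: 9.4
```

Run:
```python
from h import *
go((566.8,-155.5,18),1.77)
im=eyes.camera("scene"); cv2.imwrite("pics/s6.png",im[:,:,::-1])
```

```text
t 7.47 tcp [ 437.3 -179.9   19. ] rot [-3.141e+00 -3.000e-03  1.773e+00] shift [-0.07  4.39  0.03] spin 0.02 w 9.4 F [-0.2  9.4  5.8] q6 -0.84 newq6~ -0.47
```

View pics/s6.png

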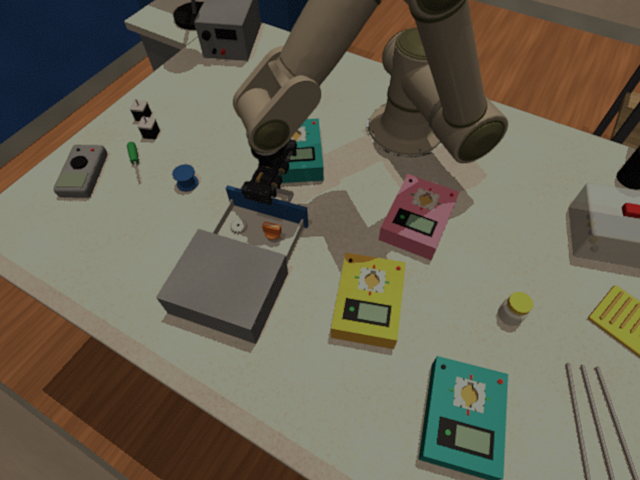

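The drawer is out about 131 mm. The carrier is at scene (272,231) and the gear at (238,226). I'll release and lift clear, then look.

{"api": "carry_out", "payload": {
  "plan": [
    [-0.7, 0, 0, 0, 0],
    [-0.36, 0, 0, 0, 0],
    [-0.36, 0, 0, -1.0, 0],
    [-0.36, 0, 0, -2.5, 0],
    [-0.36, 0, 0, -4.2, 0],
    [-0.36, 0, 1.0, -5.5, 0],
    [-0.2, 0, 2.0, -5.5, 0],
    [-0.1, 0, 2.0, -5.5, 0]
  ]
}}

```text
time: 8.52
tcp_pos: [498.6, -169.0, 183.7]
tool_rot: [3.141, 0.0, 1.775]
wrist_force: [-0.4, 0.2, -0.8]
grip_width: 39.4
```

Run:
```python
from h import *
go((566.8,-155.5,18),1.77)
for n in ("wrist","scene"):
  m=eyes.camera_model(n);im=eyes.camera(n); cv2.imwrite(f"pics/{n}7.png",im[:,:,::-1])
  for l,z in (("carrier",15),("gear",15),("drawer_handle",58)):
    for d in eyes.mark_of(n,l)[:2]: print(n,l,d["xy"],round(d["conf"],2),onz(m,d["xy"],z).round(1))
```

```text
t 8.53 tcp [ 498.6 -169.   183.7] rot [3.141 0.    1.775] shift [-0.02  2.32  5.52] spin 0.04 w 39.4 F [-0.4  0.2 -0.8] q6 -0.75 newq6~ -0.47
wrist carrier [382.7, 159.6] 0.75 [ 540.6 -116.    15. ]
wrist carrier [254.4, 218.4] 0.62 [ 432.2 -196.2   15. ]
wrist gear [366.8, 256.6] 0.84 [ 549.2 -212.7   15. ]
wrist drawer_handle [251.2, 216.2] 0.57 [ 435.4 -181.5   58. ]
scene carrier [271.8, 237.0] 0.74 [ 540.8 -120.9   15. ]
scene gear [238.9, 226.2] 0.5 [ 554.9 -211.4   15. ]
scene drawer_handle [273.9, 188.5] 0.89 [ 435.7 -179.2   58. ]
scene drawer_handle [188.2, 180.3] 0.65 [ 523.2 -387.2   58. ]
```

View pics/wrist7.png

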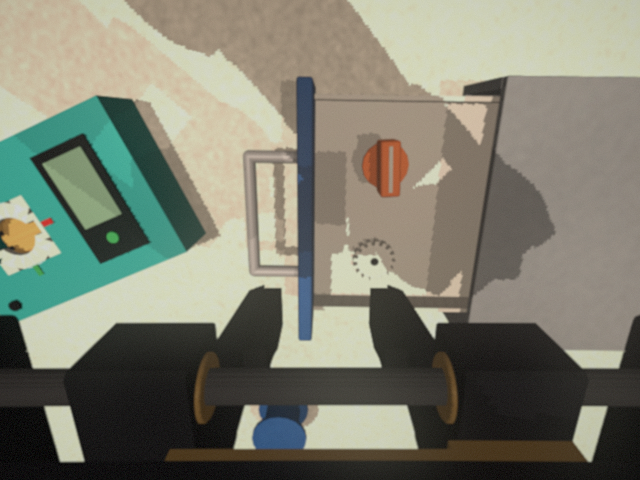

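The carrier is in the wrist picture at (387,168) and the gear at (374,258). I'll enlarge the carrier to get the direction of its white line.

Run:
```python
import cv2
w=cv2.imread("pics/wrist7.png")[130:210,350:430]
cv2.imwrite("pics/c8.png",cv2.resize(w,(560,560),interpolation=cv2.INTER_CUBIC))
```

```text
(no output)
```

View pics/c8.png

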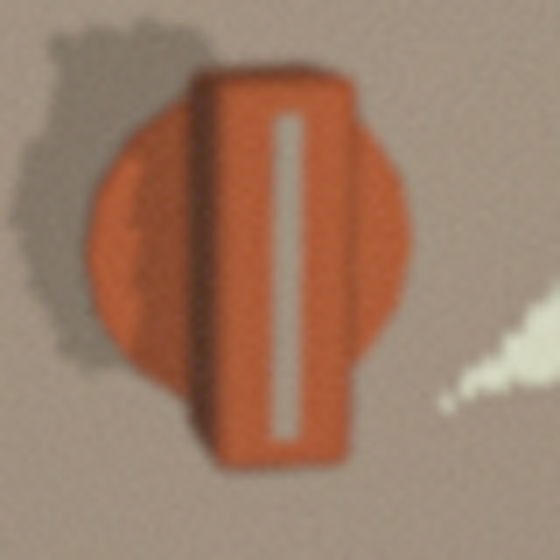

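Run:
```python
from h import *
m=eyes.camera_model("wrist")
a=onz(m,(391.3,146),70);b=onz(m,(390.7,192.6),70);c=(a+b)/2
print(a,b,c,np.linalg.norm(a-b),"dir",np.arctan2(*(a-b)[[1,0]]))
# flange check: left/right extents z=44: (363,165),(408.5,163)
print((onz(m,(363,165.5),44)+onz(m,(408.6,164),44))/2)
ms=eyes.camera_model("scene")
s=cv2.imread("pics/scene7.png");q=proj(ms,[c])[0];print(q)
x,y=q.astype(int);cv2.imwrite("pics/c9.png",cv2.resize(s[y-30:y+40,x-40:x+40],(640,560),interpolation=cv2.INTER_CUBIC));print(x-40,y-30)
```

```text
[ 533.9349008  -100.99683879   70.        ] [ 542.81501681 -136.21553683   70.        ] [ 538.3749588  -118.60618781   70.        ] 36.32097399855412 dir 1.817790053202657
[ 538.20058106 -117.92311644   44.        ]
[270.713812   223.84197947]
230 193
```

View pics/c9.png

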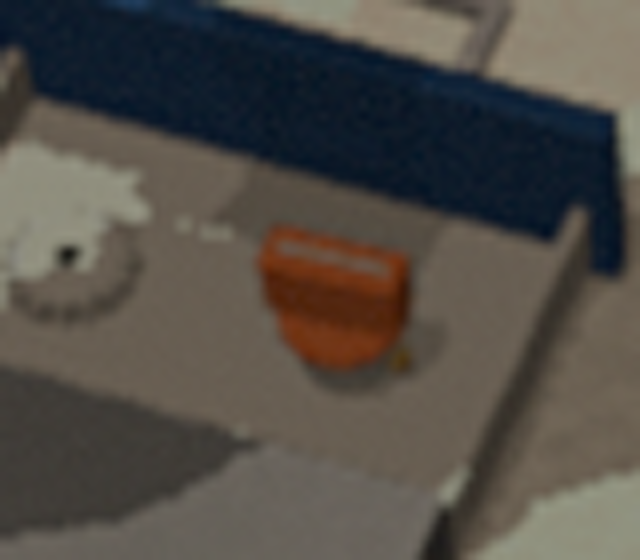

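```bash
python3 -c "
from h import *
go((538.3,-118.4,90),1.815);go((538.3,-118.4,27),1.815)"
```

```text
t 8.93 tcp [ 497.4 -169.5  183.8] rot [-3.141 -0.     1.773] shift [1.39 1.68 3.13] spin -0.3 w 39.7 F [ 0.6  0.3 -0.2] q6 -0.75 newq6~ -0.46
t 8.93 tcp [ 497.4 -169.5  183.8] rot [-3.141 -0.     1.773] shift [1.39 1.68 5.23] spin -0.3 w 39.7 F [ 0.6  0.3 -0.2] q6 -0.75 newq6~ -0.46
```

{"api": "carry_out", "payload": {
  "plan": [
    [-0.1, 0.7, 0.85, 0.8, -0.3],
    [-0.1, 1.4, 1.67, 1.8, -0.3],
    [-0.1, 1.4, 1.67, 2.8, -0.3],
    [-0.1, 1.4, 1.67, 3.2, -0.3],
    [-0.1, 1.4, 1.67, 3.2, -0.3]
  ]
}}

```text
time: 9.55
tcp_pos: [538.2, -118.4, 87.9]
tool_rot: [-3.141, -0.0, 1.815]
wrist_force: [0.0, 0.2, -0.0]
grip_width: 39.6
```

Run:
```python
from h import *
go((538.3,-118.4,27),1.815)
im=eyes.camera("wrist"); cv2.imwrite("pics/w10.png",im[:,:,::-1])
im2=eyes.camera("side"); cv2.imwrite("pics/d10.png",im2[:,:,::-1])
m=eyes.camera_model("wrist")
print(proj(m,loc(1.815,(538.3,-118.4),[(-18,0,70),(18,0,70)])))
```

```text
t 9.55 tcp [ 538.2 -118.4   87.9] rot [-3.141 -0.     1.815] shift [-0.    0.    2.03] spin 0.0 w 39.6 F [ 0.   0.2 -0. ] q6 -0.67 newq6~ -0.46
[[326.46667185 293.45171954]
 [326.5542143  235.24800961]]
```

View pics/w10.png

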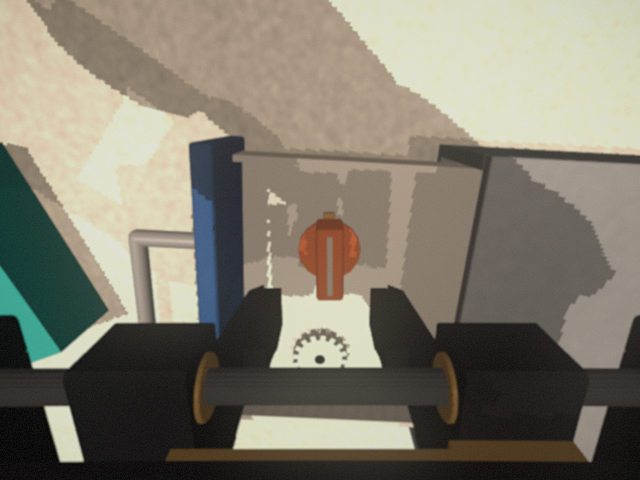

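The white line runs from (330,237) to (330,296), about 3.5 px right of the prediction. I'll recompute the position.

Run:
```python
from h import *
m=eyes.camera_model("wrist")
a=onz(m,(330,236.5),70);b=onz(m,(330,296),70);c=(a+b)/2;print(c,np.linalg.norm(a-b),np.arctan2(*(a-b)[[1,0]]))
go((c[0],c[1],27),1.815)
```

```text
[ 540.53477651 -119.08049926   70.        ] 36.93336534206143 1.8193898241019426
t 9.65 tcp [ 538.8 -118.6   89. ] rot [3.140e+00 1.000e-03 1.815e+00] shift [-0.03  0.05  2.07] spin 0.0 w 40.2 F [-0.5 -0.   0.4] q6 -0.67 newq6~ -0.46
```

{"api": "carry_out", "payload": {
  "plan": [
    [-0.1, -0.02, 0.05, 0.7, 0],
    [-0.1, -0.02, 0.05, 1.3, 0],
    [-0.1, -0.02, 0.05, 1.7, 0],
    [-0.1, -0.02, 0.05, 1.95, 0],
    [-0.1, -0.02, 0.05, 1.95, 0]
  ]
}}

```text
time: 10.28
tcp_pos: [540.0, -118.4, 29.4]
tool_rot: [3.142, -0.0, 1.816]
wrist_force: [0.3, 0.8, 0.9]
grip_width: 39.7
```

Run:
```python
from h import *
go((540,-119,27),1.815)
im=eyes.camera("wrist"); im2=eyes.camera("side")
cv2.imwrite("pics/w11.png",np.hstack([cv2.resize(im[150:400,200:460,::-1],(416,400)),cv2.resize(im2[210:310,280:380,::-1],(384,400),interpolation=cv2.INTER_CUBIC)]))
```

```text
t 10.28 tcp [ 540.  -118.4   29.4] rot [ 3.142 -0.     1.816] shift [-0.02 -0.01  0.08] spin 0.0 w 39.7 F [0.3 0.8 0.9] q6 -0.67 newq6~ -0.46
```

View pics/w11.png

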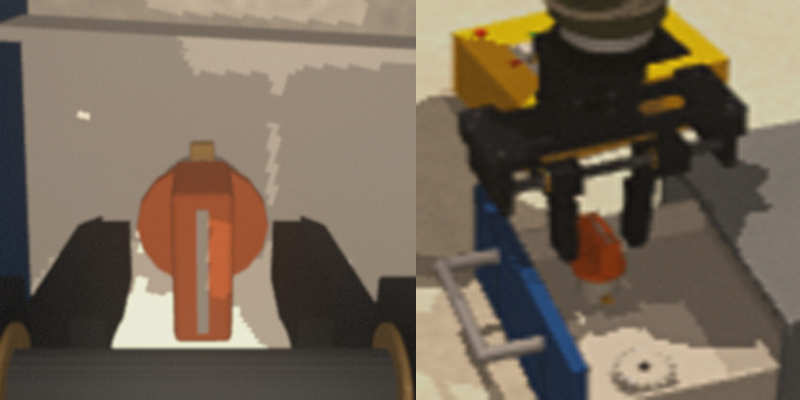

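The fingers straddle the bar, centred, with the tips just above the flange. I'll grip.

{"api": "carry_out", "payload": {
  "plan": [
    [-0.5, 0, 0, 0, 0],
    [-1, 0, 0, 0, 0],
    [-1, 0, 0, 0, 0],
    [-1, 0, 0, 0, 0]
  ],
  "grip_force": 40
}}

```text
time: 10.88
tcp_pos: [540.1, -118.3, 29.5]
tool_rot: [3.141, 0.0, 1.816]
wrist_force: [0.4, 0.8, 1.8]
grip_width: 15.7
```

{"api": "carry_out", "payload": {
  "plan": [
    [-1, 0, 0, -0.5, 0],
    [-1, 0, 0, -1.2, 0],
    [-1, 0, 0, -2.2, 0],
    [-1, 0, 0, -3.2, 0],
    [-1, 0, 0, -4.0, 0],
    [-1, 0, 0, -4.0, 0]
  ]
}}

```text
time: 11.62
tcp_pos: [540.7, -118.6, 151.3]
tool_rot: [3.139, 0.002, 1.816]
wrist_force: [-0.4, 0.4, -1.9]
grip_width: 15.4
```

Run:
```python
from h import *
go((545.2,154.9,150),.34+np.pi)
im=eyes.camera("wrist"); im2=eyes.camera("side")
cv2.imwrite("pics/w12.png",np.hstack([cv2.resize(im[150:400,200:460,::-1],(416,400)),cv2.resize(im2[170:310,280:380,::-1],(286,400),interpolation=cv2.INTER_CUBIC)]))
```

```text
t 11.62 tcp [ 540.7 -118.6  151.3] rot [3.139e+00 2.000e-03 1.816e+00] shift [8.81 2.36 0.03] spin -11.93 w 15.4 F [-0.4  0.4 -1.9] q6 -0.67 newq6~ -1.63
```

View pics/w12.png

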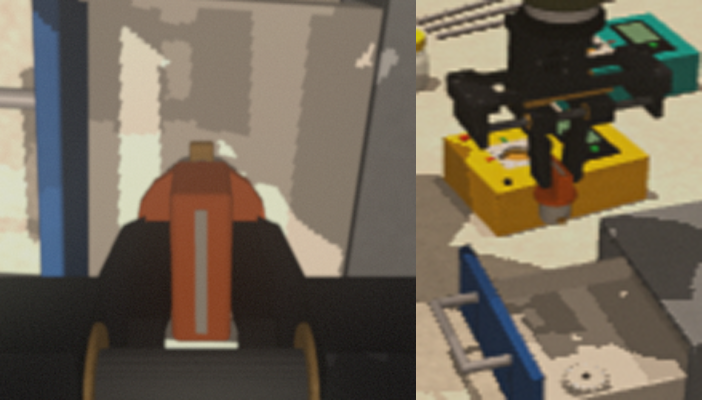

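The carrier is held square, at 15.4 mm width. I'll move over the tester with the socket kept in the wrist view, towards tool +x.

```bash
python3 -c "
from h import *
go((602,175,150),.34+np.pi)"
```

```text
t 11.72 tcp [ 539.6 -118.1  148.8] rot [-3.141e+00 -1.000e-03  1.816e+00] shift [ 8.98  4.39 -0.04] spin -11.93 w 15.4 F [-1.  -0.  -1.8] q6 -0.67 newq6~ -1.63
```

{"api": "carry_out", "payload": {
  "plan": [
    [-1, 0.6, 0.3, 0, -0.8],
    [-1, 1.8, 0.9, 0, -2.0],
    [-1, 3.0, 1.5, 0, -3.3],
    [-1, 4.2, 2.1, 0, -4.6],
    [-1, 5.4, 2.7, 0, -5.9],
    [-1, 6.6, 3.3, 0, -7.2],
    [-1, 7.8, 3.9, 0, -8.5],
    [-1, 8.7, 4.3, 0, -9.7]
  ]
}}

```text
time: 12.72
tcp_pos: [601.4, 167.8, 147.7]
tool_rot: [-3.142, -0.003, -3.107]
wrist_force: [-0.3, -0.5, -1.2]
grip_width: 15.6
```

```bash
python3 -c "
from h import *
go((602,175,150),.34+np.pi)"
```

```text
t 12.72 tcp [601.4 167.8 147.7] rot [-3.142e+00 -3.000e-03 -3.107e+00] shift [-0.03  0.24 -0.08] spin -2.18 w 15.6 F [-0.3 -0.5 -1.2] q6 -1.52 newq6~ 4.66
```

{"api": "carry_out", "payload": {
  "plan": [
    [-1, 0, 0.1, 0, -1.1],
    [-1, 0, 0.2, 0, -2.18],
    [-1, 0, 0.2, 0, -2.18],
    [-1, 0, 0.2, 0, -2.18]
  ]
}}

```text
time: 13.22
tcp_pos: [601.5, 172.0, 148.6]
tool_rot: [3.141, -0.001, -2.812]
wrist_force: [-0.6, -0.1, -1.6]
grip_width: 15.6
```

Run:
```python
from h import *
go((602,175,150),.34+np.pi)
m=eyes.camera_model("wrist");im=eyes.camera("wrist"); cv2.imwrite("pics/w13.png",im[:,:,::-1])
for d in eyes.mark_of("wrist","socket"): print(d["xy"],d["conf"],onz(m,d["xy"],55))
```

```text
t 13.22 tcp [601.5 172.  148.6] rot [ 3.141e+00 -1.000e-03 -2.812e+00] shift [-0.05  0.09 -0.05] spin -0.07 w 15.6 F [-0.6 -0.1 -1.6] q6 -1.81 newq6~ 4.66
[322.6, 149.1] 0.84 [544.63120209 150.16628413  55.        ]
[571.3, 389.2] 0.79 [670.50484548 426.59296083  55.        ]
```

View pics/w13.png

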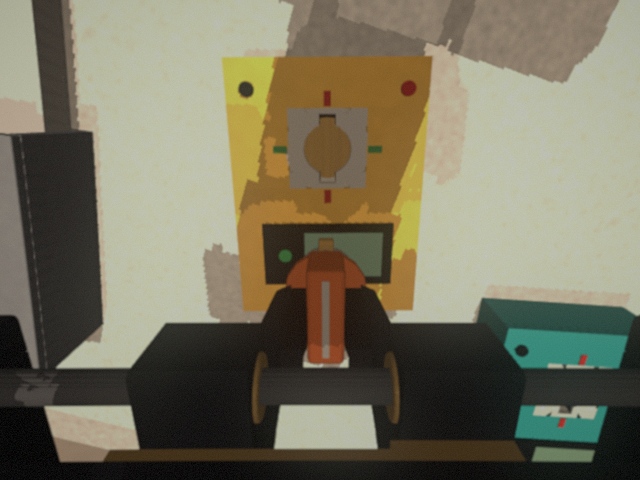

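The socket bore is at (327,149), with red marks at (327,98) and (327,196) and green at (280,149) and (375,149). I'll enlarge it and measure by colour.

Run:
```python
from h import *
m=eyes.camera_model("wrist")
im=cv2.imread("pics/w13.png");h=cv2.cvtColor(im,cv2.COLOR_BGR2HSV)
c={}
for n,(lo,hi),box in [("r1",((170,120,60),(180,255,255)),(315,85,340,108)),("r2",((170,120,60),(180,255,255)),(315,187,340,206)),("g1",((45,80,30),(85,255,255)),(268,140,288,158)),("g2",((45,80,30),(85,255,255)),(366,140,386,158))]:
    x0,y0,x1,y1=box;k=cv2.inRange(h[y0:y1,x0:x1],lo,hi)
    if n[0]=="r":k|=cv2.inRange(h[y0:y1,x0:x1],(0,150,60),(6,255,255))
    mo=cv2.moments(k,True);c[n]=(mo["m10"]/mo["m00"]+x0,mo["m01"]/mo["m00"]+y0);print(n,np.round(c[n],1),mo["m00"],onz(m,c[n],55).round(1))
P={n:onz(m,v,55) for n,v in c.items()}
print("mid r",(P["r1"]+P["r2"])/2,"mid g",(P["g1"]+P["g2"])/2,"yaw r",np.arctan2(*(P["r2"]-P["r1"])[[1,0]]),"g",np.arctan2(*(P["g1"]-P["g2"])[[1,0]])+np.pi/2)
# crops corners of white plate
cv2.imwrite("pics/c13.png",np.hstack([cv2.resize(im[80:210,260:395],(540,520),interpolation=cv2.INTER_CUBIC),cv2.resize(im[230:380,295:360],(225,520),interpolation=cv2.INTER_CUBIC)]))
# carrier line predicted for tcp
s=env.observe();t=np.array(s["tcp_pos"]);R=Rt.from_euler("xyz",s["tool_rot"]).as_matrix()
top=-14.5+55
print("pred line",proj(m,[t+R@[sx,0,-top] for sx in(-18,0,18)]).round(1).tolist(), "lug", proj(m,[t+R@[20,0,-(-14.5+5)]]))
```

```text
r1 [327.  98.] 65.0 [511.5 141.9  55. ]
r2 [327.2 196. ] 48.0 [576.1 164.4  55. ]
g1 [279.6 149.3] 52.0 [555.1 121.   55. ]
g2 [374.5 149. ] 60.0 [532.7 185.3  55. ]
mid r [543.80018979 153.1588701   55.        ] mid g [543.89593063 153.1506949   55.        ] yaw r 0.3347476152662595 g 0.3343016287195306
pred line [[325.7, 360.8], [325.7, 324.3], [325.8, 285.1]] lug [[325.78593941 240.4578334 ]]
```

View pics/c13.png

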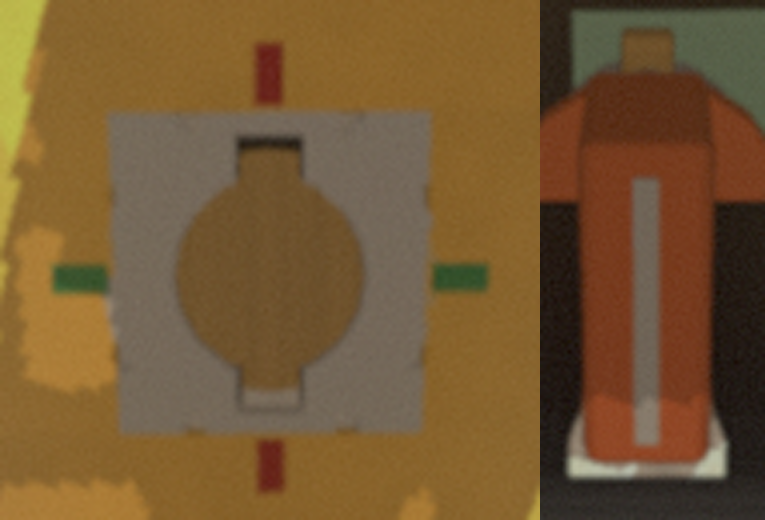

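Socket (543.9,153.2), yaw 0.3345. I'll go above it with the carrier's foot about 8 mm over the mouth and look again.

```bash
python3 -c "
from h import *
go((545.2,153.8,78),.3345+np.pi)"
```

```text
t 13.32 tcp [601.6 172.  149. ] rot [ 3.141e+00 -1.000e-03 -2.811e+00] shift [1.97 0.04 2.37] spin -0.03 w 15.4 F [-0.1  0.4 -0.8] q6 -1.81 newq6~ 4.65
```

{"api": "carry_out", "payload": {
  "plan": [
    [-1, 0.8, 0.02, 0.4, -0.03],
    [-1, 1.6, 0.04, 0.9, -0.03],
    [-1, 1.97, 0.04, 1.5, -0.03],
    [-1, 1.97, 0.04, 2.0, -0.03],
    [-1, 1.97, 0.04, 2.35, -0.03],
    [-1, 1.97, 0.04, 2.35, -0.03]
  ]
}}

```text
time: 14.08
tcp_pos: [545.5, 154.1, 78.1]
tool_rot: [3.141, -0.001, -2.805]
wrist_force: [0.3, 0.4, -0.7]
grip_width: 15.5
```

Run:
```python
from h import *
go((545.2,153.8,78),.3345+np.pi)
m=eyes.camera_model("wrist");im=eyes.camera("wrist")[:,:,::-1].copy(); cv2.imwrite("pics/w14.png",im)
sd=eyes.camera("side")[:,:,::-1].copy();sc=eyes.camera("scene")[:,:,::-1].copy()
cv2.imwrite("pics/d14.png",sd);cv2.imwrite("pics/s14.png",sc)
cv2.imwrite("pics/c14.png",np.hstack([cv2.resize(sd[190:260,280:360],(400,350),interpolation=cv2.INTER_CUBIC),cv2.resize(sc[240:310,330:410],(400,350),interpolation=cv2.INTER_CUBIC)]))
```

```text
t 14.07 tcp [545.5 154.1  78.1] rot [ 3.141e+00 -1.000e-03 -2.805e+00] shift [ 0.01 -0.01  0.  ] spin 0.02 w 15.5 F [ 0.3  0.4 -0.7] q6 -1.84 newq6~ 4.65
```

View pics/w14.png

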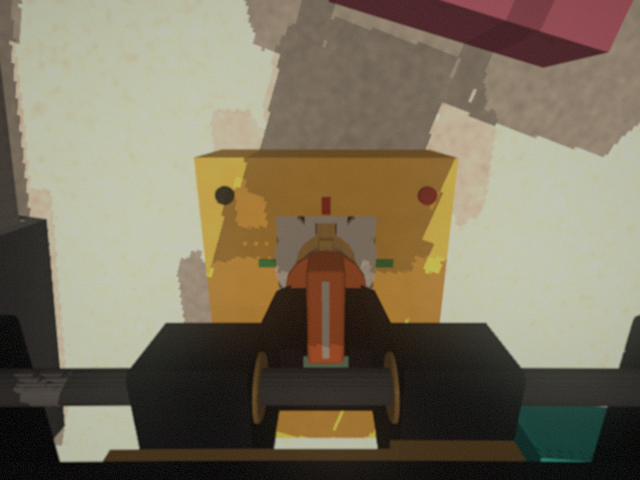

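View pics/c14.png

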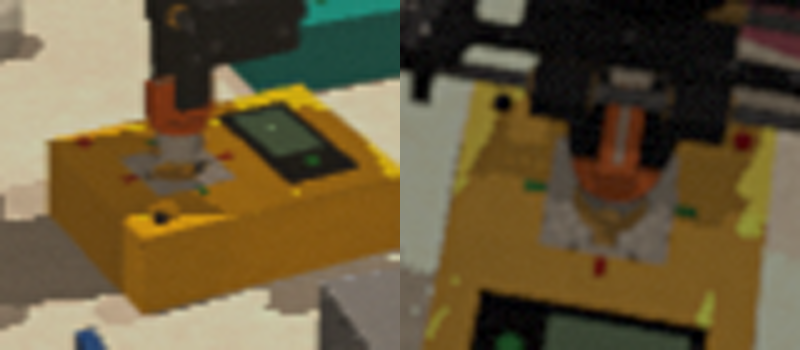

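The marks are visible, with the near red at (326,205) and green at (267,263) and (384,263). I'll recompute the socket from this closer view, with the carrier's offset in the same picture.

Run:
```python
from h import *
from scipy.optimize import least_squares
m=eyes.camera_model("wrist")
im=cv2.imread("pics/w14.png");h=cv2.cvtColor(im,cv2.COLOR_BGR2HSV)
c={}
for n,(lo,hi),box in [("r1",((170,120,60),(180,255,255)),(315,190,340,216)),("g1",((45,80,30),(85,255,255)),(250,252,278,272)),("g2",((45,80,30),(85,255,255)),(375,252,400,272))]:
    x0,y0,x1,y1=box;k=cv2.inRange(h[y0:y1,x0:x1],lo,hi)
    if n[0]=="r":k|=cv2.inRange(h[y0:y1,x0:x1],(0,150,60),(6,255,255))
    mo=cv2.moments(k,True);c[n]=(mo["m10"]/mo["m00"]+x0,mo["m01"]/mo["m00"]+y0);print(n,np.round(c[n],1),mo["m00"],onz(m,c[n],55).round(1))
P={n:onz(m,v,55) for n,v in c.items()}
mg=(P["g1"]+P["g2"])/2;print("mid g",mg,"yaw",np.arctan2(*(P["g1"]-P["g2"])[[1,0]])+np.pi/2, "r dist",np.linalg.norm(P["r1"]-mg))
s=env.observe();t=np.array(s["tcp_pos"]);R=Rt.from_euler("xyz",s["tool_rot"]).as_matrix()
u=R.T@(mg-t);print("socket in tool frame",u,"r1",R.T@(P["r1"]-t))
top=40.5
# carrier line seen (325.9,281.3),(325.9,358.3) on plane z=tcp+top
a=onz(m,(325.5,281.5),t[2]+top);b=onz(m,(325.5,358.8),t[2]+top)
print("carrier in tool",R.T@((a+b)/2-t),np.linalg.norm(a-b))
cv2.imwrite("pics/c15.png",cv2.resize(im[190:380,250:400],(600,760)[::1],interpolation=cv2.INTER_CUBIC)[:600])
```

```text
r1 [325.8 205.5] 104.0 [512.4 142.4  55. ]
g1 [267.1 262.5] 91.0 [556.1 121.2  55. ]
g2 [383.8 262.6] 86.0 [533.5 185.9  55. ]
mid g [544.77347873 153.55067741  55.        ] yaw 0.3370010805920758 r dist 34.23510185352837
socket in tool frame [ 1.33328824 -0.15652744 24.27263852] r1 [3.55679783e+01 8.08368408e-03 2.42394930e+01]
carrier in tool [  1.30995085  -0.07364131 -40.50126633] 36.57645862070037
```

View pics/c15.png

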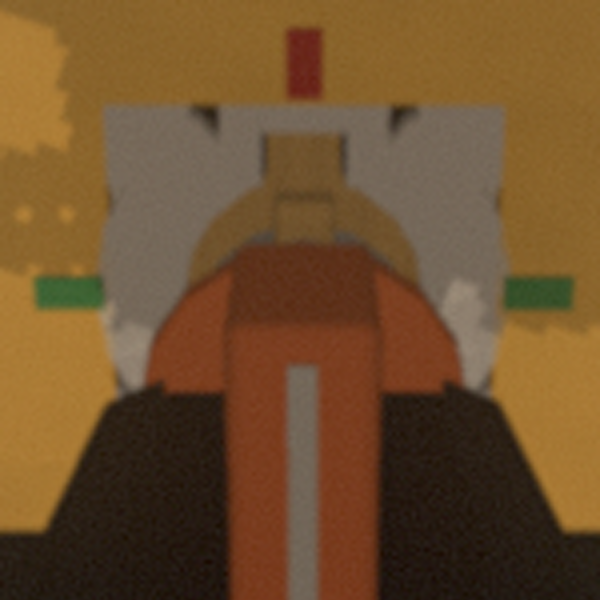

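Socket and carrier agree within 0.1 mm in the tool frame. I'll lower it into the mouth gently.

{"api": "carry_out", "payload": {
  "plan": [
    [-1, 0, 0, 0.12, 0.02],
    [-1, 0, 0, 0.25, 0.02],
    [-1, 0, 0, 0.38, 0.02],
    [-1, 0, 0, 0.5, 0.02],
    [-1, 0, 0, 0.55, 0.02],
    [-1, 0, 0, 0.55, 0.02]
  ]
}}

```text
time: 14.98
tcp_pos: [545.4, 154.0, 62.3]
tool_rot: [3.142, -0.0, -2.807]
wrist_force: [-0.6, -1.0, -1.5]
grip_width: 15.4
```

Run:
```python
from h import *
go((545.2,153.8,52),.336+np.pi)
sd=eyes.camera("side")[:,:,::-1].copy()
im=eyes.camera("wrist")[:,:,::-1]
s=env.observe();print(s["wrist_force"],s["wrist_torque"])
cv2.imwrite("pics/c16.png",np.hstack([cv2.resize(sd[190:260,280:360],(400,350),interpolation=cv2.INTER_CUBIC),cv2.resize(im[190:365,230:430],(400,350),interpolation=cv2.INTER_CUBIC)]))
```

```text
t 14.97 tcp [545.4 154.   62.3] rot [ 3.142 -0.    -2.807] shift [ 0.01 -0.    0.34] spin -0.01 w 15.4 F [-0.6 -1.  -1.5] q6 -1.84 newq6~ 4.65
[-0.03209446 -0.08567716 -1.21562805] [ 0.0941008  -0.14998438  0.00896415]
```

View pics/c16.png

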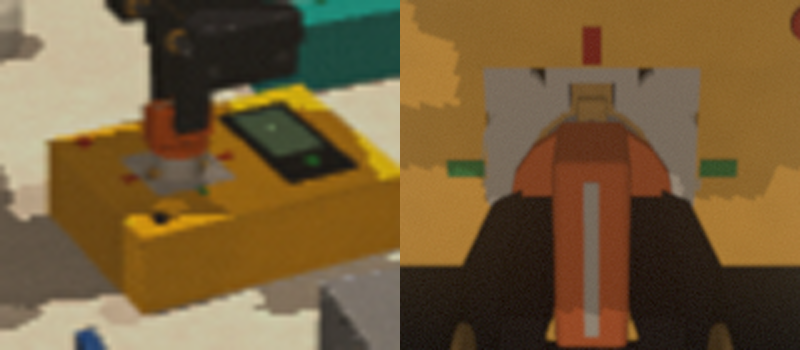

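The lug is going into the notch with no contact force. I'll continue down onto the spring.

{"api": "carry_out", "payload": {
  "plan": [
    [-1, 0, 0, 0.08, 0],
    [-1, 0, 0, 0.16, 0],
    [-1, 0, 0, 0.22, 0],
    [-1, 0, 0, 0.22, 0]
  ]
}}

```text
time: 15.58
tcp_pos: [545.6, 154.1, 56.0]
tool_rot: [-3.141, 0.0, -2.807]
wrist_force: [-2.0, 0.5, 4.1]
grip_width: 15.7
```

{"api": "carry_out", "payload": {
  "plan": [
    [-1, 0, 0, 0.06, 0],
    [-1, 0, 0, 0.12, 0],
    [-1, 0, 0, 0.14, 0],
    [-1, 0, 0, 0.14, 0]
  ]
}}

```text
time: 16.08
tcp_pos: [545.6, 154.1, 51.8]
tool_rot: [-3.142, 0.001, -2.807]
wrist_force: [-1.0, 1.0, 5.0]
grip_width: 15.8
```

Run:
```python
from h import *
go((545.2,153.8,52),.336+np.pi)
sd=eyes.camera("side")[:,:,::-1].copy()
im=eyes.camera("wrist")[:,:,::-1]
s=env.observe();print(s["wrist_force"],s["wrist_torque"])
cv2.imwrite("pics/c17.png",np.hstack([cv2.resize(sd[190:260,280:360],(400,350),interpolation=cv2.INTER_CUBIC),cv2.resize(im[190:365,230:430],(400,350),interpolation=cv2.INTER_CUBIC)]))
```

```text
t 16.07 tcp [545.6 154.1  51.8] rot [-3.142e+00  1.000e-03 -2.807e+00] shift [ 0.02 -0.   -0.01] spin -0.01 w 15.8 F [-1.  1.  5.] q6 -1.84 newq6~ 4.65
[-0.48718725  0.29654918  7.07719171] [ 0.14155397  0.14851794 -0.00193695]
```

View pics/c17.png

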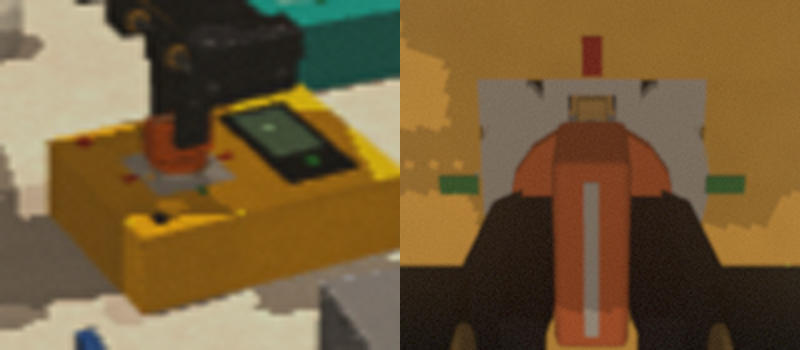

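Spring force is about 8 N, so the depth is about 17.4 mm. I'll press 0.6 mm further and begin the clockwise turn (positive spin, tool z down), watching the force.

{"api": "carry_out", "payload": {
  "plan": [
    [-1, 0, 0, 0.02, 0],
    [-1, 0, 0, 0.02, 0.8],
    [-1, 0, -0.01, 0.02, 1.6],
    [-1, 0, -0.01, 0.02, 2.4],
    [-1, 0, -0.01, 0.02, 3.2],
    [-1, 0.01, -0.015, 0.02, 4.0],
    [-1, 0.01, -0.015, 0.02, 4.0]
  ],
  "grip_force": 50
}}

```text
time: 17.05
tcp_pos: [545.8, 153.5, 51.4]
tool_rot: [3.141, 0.002, 2.916]
wrist_force: [0.4, 0.3, 5.4]
grip_width: 15.4
```

Run:
```python
from h import *
go((545.2,153.8,51.4),.336+np.pi-np.pi/2)
s=env.observe();print(s["wrist_force"],s["wrist_torque"])
im=eyes.camera("wrist")[:,:,::-1]
cv2.imwrite("pics/c18.png",im)
```

```text
t 17.05 tcp [545.8 153.5  51.4] rot [3.141e+00 2.000e-03 2.916e+00] shift [0.02 0.01 0.  ] spin 7.23 w 15.4 F [0.4 0.3 5.4] q6 -1.28 newq6~ -0.06
[0.38206845 0.28874112 5.4185522 ] [-0.00560867 -0.06834982  0.14232685]
```

View pics/c18.png

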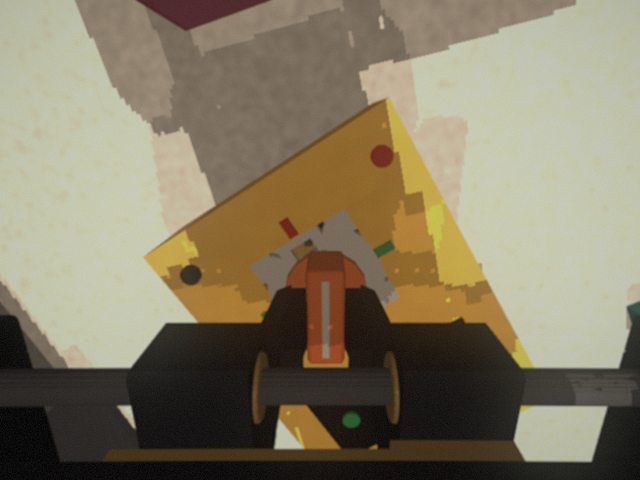

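The turn is 32° in, torque 0.14 N m as expected and lateral force near zero. I'll continue to the stop.

{"api": "carry_out", "payload": {
  "plan": [
    [-1, 0, 0, 0, 0.9],
    [-1, 0, -0.01, 0, 1.8],
    [-1, 0, -0.01, 0, 2.7],
    [-1, 0, -0.01, 0, 3.6],
    [-1, 0.01, -0.015, 0, 4.5],
    [-1, 0.01, -0.015, 0, 5.4],
    [-1, 0.01, -0.02, 0, 6.2],
    [-1, 0.01, -0.02, 0, 6.2]
  ]
}}

```text
time: 18.1
tcp_pos: [545.2, 152.8, 51.3]
tool_rot: [3.141, 0.001, 2.051]
wrist_force: [-2.1, -1.2, 6.4]
grip_width: 15.4
```

{"api": "carry_out", "payload": {
  "plan": [
    [-1, 0, 0, 0, 0.5],
    [-1, 0, 0, 0, 1.0],
    [-1, 0, 0, 0, 1.4],
    [-1, 0, 0, 0, 1.4]
  ]
}}

```text
time: 18.6
tcp_pos: [545.0, 152.7, 51.2]
tool_rot: [3.141, 0.001, 1.856]
wrist_force: [-1.9, -2.0, 6.6]
grip_width: 15.6
```

Run:
```python
from h import *
for i in range(3):
    im=eyes.camera("wrist")[:,:,::-1]
    s=env.observe();print(s["wrist_force"].round(1),s["wrist_torque"].round(3))
go((545.2,153.8,51.4),.336+np.pi-np.pi/2)
cv2.imwrite("pics/c19.png",im)
```

```text
[-2.5 -1.8  7.1] [-0.358  0.297  0.267]
[-1.7 -1.5  7.4] [-0.325  0.326  0.311]
[-2.  -1.7  7.3] [-0.342  0.301  0.374]
t 18.75 tcp [545.  152.7  51.3] rot [3.141e+00 1.000e-03 1.857e+00] shift [ 0.03  0.02 -0.  ] spin -0.36 w 15.3 F [-2.  -1.7  7.3] q6 -0.22 newq6~ -0.06
```

View pics/c19.png

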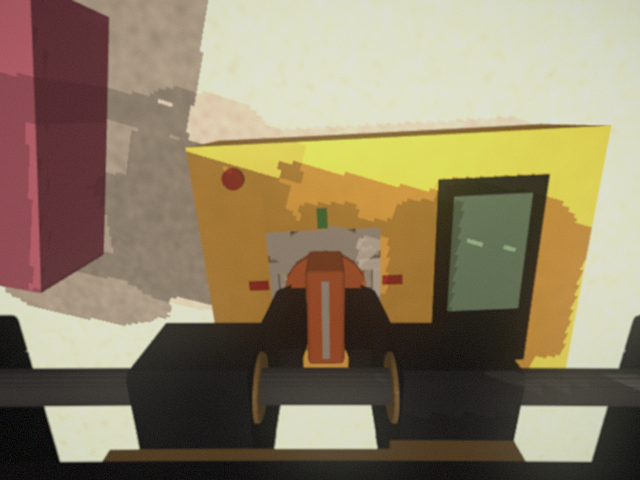

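The turn is at 92.8° with torque about 0.32 N m. I'll turn a little further to be sure the lug play is taken up at the stop.

{"api": "carry_out", "payload": {
  "plan": [
    [-1, 0, -0.01, 0, 0.2],
    [-1, 0, -0.015, 0, 0.35],
    [-1, 0, -0.015, 0, 0.35],
    [-1, 0, -0.015, 0, 0.35]
  ]
}}

```text
time: 19.25
tcp_pos: [544.9, 152.7, 51.3]
tool_rot: [3.14, 0.001, 1.808]
wrist_force: [-2.1, -1.1, 7.1]
grip_width: 15.7
```

Run:
```python
from h import *
for i in range(4):
    im=eyes.camera("wrist")[:,:,::-1]
    s=env.observe();print(s["wrist_force"].round(1),s["wrist_torque"].round(3),np.round(s["tool_rot"][2],4))
go((545.2,153.8,51.4),.336+np.pi-np.pi/2)
```

```text
[-0.7 -0.9  6.1] [-0.277  0.093  0.343] 1.808
[-0.5 -1.   6.7] [-0.213  0.065  0.233] 1.8081
[-0.8 -0.9  6.2] [-0.211  0.111  0.295] 1.8081
[-1.6 -1.6  6.8] [-0.196  0.07   0.272] 1.8081
t 19.45 tcp [544.9 152.7  51.4] rot [3.140e+00 1.000e-03 1.808e+00] shift [ 0.03  0.02 -0.  ] spin -0.71 w 15.5 F [-1.6 -1.6  6.8] q6 -0.17 newq6~ -0.06
```

Run:
```python
from h import *
im=eyes.camera("wrist")[:,:,::-1].copy();cv2.imwrite("pics/w20.png",im)
def line(f):
    g=cv2.imread(f)[284:356,316:336].astype(float)
    # white line: low saturation
    hs=cv2.cvtColor(g.astype(np.uint8),cv2.COLOR_BGR2HSV)[:,:,1].astype(float)
    xs=[];ys=[]
    for r in range(hs.shape[0]):
        w=np.clip(hs[r].max()*0.7-hs[r],0,None)
        if w.sum()>0: xs.append((w*np.arange(len(w))).sum()/w.sum()+316);ys.append(r+284)
    return np.polyfit(np.array(ys)-320,xs,1)
for f in ["w14","c18","c19","w20"]: print(f,line(f"pics/{f}.png"))
cv2.imwrite("pics/c20.png",cv2.resize(im[190:370,230:430],(600,540),interpolation=cv2.INTER_CUBIC))
m=eyes.camera_model("wrist")
h=cv2.cvtColor(im,cv2.COLOR_BGR2HSV)
```

```text
w14 [3.49914450e-03 3.25228191e+02]
c18 [8.26857859e-03 3.25185884e+02]
c19 [1.42690194e-02 3.25206555e+02]
w20 [1.45805851e-02 3.25194503e+02]
```

View pics/c20.png

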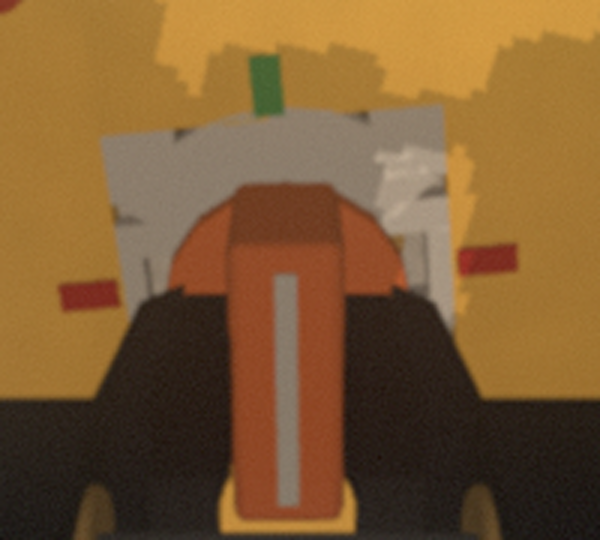

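The carrier followed (line slope unchanged), but torque hasn't risen above the spring's 0.3 N m. I'll add a small step to find the hard stop.

{"api": "carry_out", "payload": {
  "plan": [
    [-1, 0, 0, 0, 0.15],
    [-1, 0, 0, 0, 0.3],
    [-1, 0, 0, 0, 0.3],
    [-1, 0, 0, 0, 0.3]
  ]
}}

```text
time: 20.0
tcp_pos: [544.9, 152.7, 51.4]
tool_rot: [3.14, 0.001, 1.766]
wrist_force: [-1.2, -1.1, 6.6]
grip_width: 15.8
```

```bash
cat > chk.py <<'E'
from h import *
T=[]
for i in range(5):
    im=eyes.camera("wrist")[:,:,::-1].copy()
    s=env.observe();T.append(np.r_[s["wrist_force"],s["wrist_torque"]])
print(np.mean(T,0).round(3),np.round(s["tool_rot"][2],4))
g=im[284:356,316:336];hs=cv2.cvtColor(g,cv2.COLOR_BGR2HSV)[:,:,1].astype(float)
xs=[];ys=[]
for r in range(hs.shape[0]):
    w=np.clip(hs[r].max()*0.7-hs[r],0,None)
    if w.sum()>0: xs.append((w*np.arange(len(w))).sum()/w.sum()+316);ys.append(r+284)
print(np.polyfit(np.array(ys)-320,xs,1))
go((545.2,153.8,51.4),.336+np.pi-np.pi/2)
cv2.imwrite("pics/chk.png",im)
E
python3 chk.py
```

```text
[-0.535 -1.098  6.17  -0.214  0.095  0.387] 1.7663
[1.79864067e-02 3.25213385e+02]
t 20.25 tcp [544.9 152.6  51.3] rot [3.141e+00 1.000e-03 1.766e+00] shift [ 0.04  0.02 -0.  ] spin -1.01 w 15.8 F [-0.3 -1.5  6. ] q6 -0.13 newq6~ -0.06
```

Torque rose to 0.39 N m, above the spring's 0.3 N m, and the line is lagging the tool, so it is at the stop. I'll take a last look at the whole scene.

Run:
```python
from h import *
im=eyes.camera("scene")[:,:,::-1];cv2.imwrite("pics/fin.png",im)
```

```text
(no output)
```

View pics/fin.png

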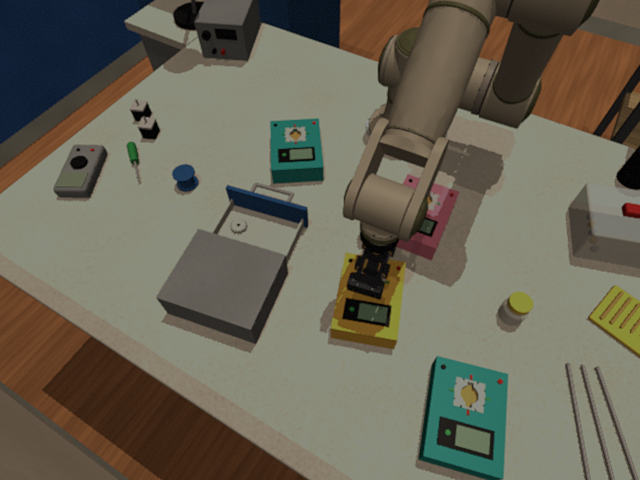

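View pics/chk.png

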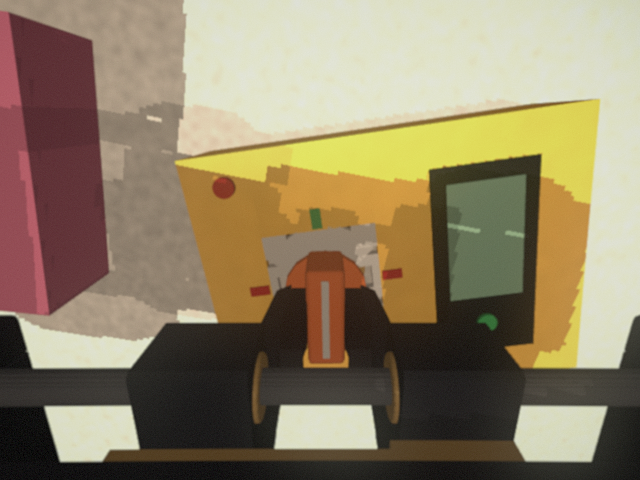

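The spool (186,178), the jar (516,308) and the gear (238,226, in the open drawer) are where they were. The carrier is held, turned, in the yellow tester. I'm handing in.

```bash
python3 -c "
from cell import order
print(order.finish_job())"
```

```text
the job is handed in; nothing more can be done
None
```

The fuse carrier is in the yellow tester's socket, pressed down and turned clockwise to the stop. I handed the job in at about 20.3 s with the arm still gripping and holding it there.

**What went wrong on the way:** the first try at the drawer handle closed above the bar, because the real fingertips sit about 21 mm above the reported TCP. That closing nudged the gripper up 1.5 mm and did not open the drawer. I corrected for the offset, and the second pull brought the drawer out about 131 mm.

**Last checks:**
- **Depth:** the carrier is about 18 mm below the socket mouth, worked out from arm height and agreeing with the spring force of about 7–8 N.
- **Turn:** the tool turned about 98° and the carrier slightly less. The torque did not rise at about 93–96°, so I turned a little further. It then rose to about 0.39 N m, above the spring's 0.3 N m, which I take as the stop with the lug play used up.
- **Grip:** the opening was steady at about 15.5 mm on the bar, with the grip set to 50 N.
- **Surroundings:** in the last picture the gear is still in the drawer, and the spool and jar look unmoved.

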